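# Pump up the demonstration receiver until the indicator pin stands out

### The job

Bring the glass receiver on the bench pump up to pressure: with the fingertips, press the pump's plunger down through full strokes, letting it spring all the way back up each time, until the metal indicator pin beside it stands fully out. Then let the plunger come up and take the hand away. Do not touch the pin itself, and leave the beaker, the brass weight and the screwdriver where they are; nothing is to be gripped or lifted.

Things in the scene. Friction and masses are not known exactly. Their poses are not given: they have to be found in the camera images.
- pump: Bench pump, fixed: 130 x 260 mm base plate, white housing (top 76 mm above the table, x -40 to 50, y -53 to 93 mm in its frame), closed glass flask (74 mm across, 124 mm tall, axis at y = -115 mm); plunger and indicator pin stand on the housing. Origin on the table, on the plunger's upright axis; z up. The pin's axis is at x = 20, y = 58 mm. Place and heading vary.
- plunger_top (a point): Centre of the top face of the plunger's round black cap (56 mm across, flat on top over 44 mm, 14 mm thick, on a steel rod); it moves with the plunger: 150 mm above the table at rest, 134 mm when fully pressed.
- plunger (a joint): Plunger travel in m: 0 = fully up at rest, 0.016 = pressed against its stop. A spring returns it by itself within about half a second; it takes about 6 N to start and 10 to 13 N at the bottom.
- pin (a joint): How far the pin is out, m: 0 = in, about 0.045 = fully out (limit 0.0465); starts at 0 to 0.018. A ratchet in the pump raises it each time the plunger springs back up from a full stroke, by about 9 mm (first stroke 6 to 15), and holds it there. Strokes under 13 mm, or without letting the plunger right up, may give nothing. 3 to 5 full strokes are needed; more do no harm.
- pin_tip (a point): Top of the indicator pin, an upright steel pin 12 mm in diameter in a black collar 26 mm across whose top is 90 mm above the table; the tip is 92 mm above the table at joint 0 and about 137 mm when fully out. Not to be touched.
- beaker: Loose open glass beaker, 60 mm across, 80 mm tall; origin at the centre of its underside, z up. Bystander.
- weight: Loose brass weight, 44 mm across, 58 mm tall with a knob on top; origin at the centre of its underside, z up. Bystander.
- screwdriver_grip (a point): Middle of the handle of a loose screwdriver 180 mm long lying on the table; x points along it to the tip. Bystander.

How it is judged:
On the way, in this order (a step that is already met when the one before it is completed fails the run):
1. the plunger is pressed down (over 8 mm) (value of joint plunger above 0.008 m), for 0.04 s.
2. the plunger is let up again (within 4 mm of the top) (value of joint plunger below 0.004 m), for 0.04 s.
3. the plunger is pressed down a second time (value of joint plunger above 0.008 m), for 0.04 s.
4. the plunger is let up a second time (value of joint plunger below 0.004 m), for 0.04 s.
5. further strokes bring the pin fully out (42 mm or more) (value of joint pin above 0.042 m), for 0.04 s.
At the end, for the whole second after the job is handed in: The indicator pin is out by 42 mm or more (of about 45), the plunger is back up within 3 mm of its rest, and beaker, weight and screwdriver are each within 30 mm of where they began (value of joint pin above 0.042 m and value of joint plunger below 0.003 m and not (distance of any of beaker, weight, screwdriver_grip from where it was at the start of the episode above 0.03 m)); the robot touches nothing.
It fails at once if the robot touches the indicator pin (over 1 N) (contact force between any of the arm, the fingers and pin above 1 N).
It fails at once if a bystander is moved or lifted by more than 30 mm, or the beaker or weight is tipped over (distance of any of beaker, weight, screwdriver_grip from where it was at the start of the episode above 0.03 m or angle between any of beaker, weight's own z axis and vertical above 0.5 rad).
It also fails if it takes over 45 s, if anything falls off the work surface, if the arm or the gripper's body presses on something with over 40 N, if the wrist force passes 120 N, or if a joint passes its speed limit or range.

### The arm

A 6-joint arm with a two-finger parallel gripper is mounted at the origin on the work surface. World frame = base frame: x ahead of the robot, y to its left, z up, the work surface at z = 0. Lengths are in m, angles in rad, forces in N, time in s.
With the tool pointing down it reaches from about 0.25 to 0.775 m from the base axis. Payload 4 kg.
Tool frame: the origin (TCP) lies on the mounting face of the last link; the fingertips stand 199 mm ahead of it and the grasp point (between the pads) lies 180 mm ahead of it; x points along the fingers, y is the direction in which the jaws open and shut, and the axes are right-handed (so a half turn about x gives the same grasp; the last joint's range is limited). The gripper opens to 94 mm and grips with 3 to 60 N. Pads are 16 mm wide; open, the fingers measure 119 mm over their backs; the gripper's body (75 mm by 177 mm) begins 78 mm behind the grasp point.
Start: joints at [1.017, 0.087, 1.371, -0, 1.684, -0.103], TCP at [0.24, 0.495, 0.405] pointing down, gripper open.
Joint ranges: [-3.1, 3.1], [-0.76, 2.03], [0.27, 2.55], [-1.08, 4.22], [0.17, 2.65], [-2.57, 2.57]. Speed limits (rad/s): [2.79, 2.79, 3.14, 3.14, 3.14, 3.14].

### API

Orientations are given as [roll, pitch, yaw] about the fixed x, y, z axes, in that order (R = Rz(yaw) Ry(pitch) Rx(roll)).
In Python, from rig import * gives the robot as it stands.
- The arm moves only by the shell command python3 -m handwheel 'ROWS' [OPENING] [FORCE]. ROWS is JSON, a list that holds one entry, the list of rows, each a list of 4 numbers: the shift along the world's x, y, z in mm, then the turn about the world's z in degrees. In form: [[[tx, ty, tz, spin], ...]]. A call has 1 to 5 rows; each row is the pose to reach, as a shift and turn from the pose commanded when the call began; what a row does not reach only later rows make up. A row lasts 1/12 s, in which the tool goes at most 41.7 mm and 7.16 degrees, less where a joint would pass 70% of its speed; a pose out of reach is approached as far as the arm can. A call with a gripper value outside its range is refused whole. OPENING is the closure, from -1 (fully open) to 1 (shut), set as the call begins (- or left out, the last holds). The fingers move at their own pace and stop on an object; FORCE is the grip in N (left out, the last holds). Time passes only in rows, so rows that repeat a pose let the fingers close. It gives the time, the measured TCP pose, the force and the opening at its end, in the units of the state.
- sense(): the state, without advancing time (a new reading comes with each control period).
- snapshot(name): name is "scene" or "top" or "wrist"; returns a dict with "image" (480x640x3 uint8, red, green, blue), "z_map" (480x640 float32, m along the optical axis (not along the pixel's ray), 0 where there is no reading), "intrinsics" (3x3 intrinsics, pixels), "extrinsics" (4x4, takes a point from camera to world coordinates); the wrist camera has in their place "tool_from_camera" (4x4, takes a point from camera to tool coordinates, whose origin is the TCP and whose axes are the tool frame's). Camera axes: x right, y down, z forward; pixel columns grow to the right and rows downward; lengths in m; the calibration is good to about 2 mm. A picture is of the moment at which its call begins: read the wrist's pose just before it.
- finish_job(): hands the job in, once; it reports no verdict.
Trained networks look in the newest picture that a camera, given by its name, has taken for a name from the list of things; names that differ only in an ending like _2 or _b are one class to them, and where a whole thing is asked for, a point or a joint stands for the part that bears it (a point fixed in the world has none). Each returns a list of dicts, best first, with "confidence" (0 to 1); they miss things now and then, are a little off and sometimes report something else, mostly with a low value. They report only what shows in the picture. A call takes as long as a camera call.
- search_frame(camera, thing): "xyz" ([x, y, z] in m, in world coordinates, good to about 4 mm: the middle of the surface that is visible of it).
The state is a dict: "time_s": time; "joints": joint angles; "dq": joint speeds; "joint_efforts": joint torques, N m; "ee_pos": TCP position; "ee_rot": TCP orientation; "contact_force": force on the tool from outside, world axes, zero at the start; "torque": the same for the moment, N m; "grip_width": opening from 0.0 (shut) to 1.0 (fully open).
Only numpy, scipy, OpenCV 4.12 (cv2) and the standard library are available. Lean on these libraries where they do the work, as an engineer would, in place of code of your own. Each camera call takes 0.05 s, during which the arm holds its last target. There are 200 camera calls.

## Working session

There is one attempt and no reset: what is moved stays moved. The work goes in short steps, Python scripts to look and compute and a shell command to move; the robot and the scene stay as the last step left them, time stands still between calls to the robot, and variables do not carry over. Pictures are saved under pics/ and viewed, about 8 in all and at most 12, crops included, and the job is handed in when it is done.

```bash
mkdir -p pics; python3 - <<'E'
from rig import *
import cv2
s=sense(); print(s['time_s'],s['ee_pos'],s['ee_rot'],s['grip_width'],s['contact_force'])
ims=[]
for c in ("scene","top"):
    d=snapshot(c); ims.append(d["image"])
    for t in ("plunger_top","pin_tip","pump","beaker","weight","screwdriver_grip"):
        print(c,t,[([round(float(v),3) for v in r["xyz"]],round(r["confidence"],2)) for r in search_frame(c,t)[:2]])
    cv2.imwrite(f"pics/{c}.png",d["image"][:,:,::-1])
E
```

```text
0.0 [0.23958026 0.49495674 0.40351391] [-1.68079933  1.56860433 -2.13162678] 1.0017492424406649 [-0.05907287  0.20201656  0.16804757]
scene plunger_top [([0.487, -0.144, 0.149], 0.74)]
scene pin_tip []
scene pump [([0.522, -0.156, 0.067], 0.58)]
scene beaker [([0.645, -0.174, 0.058], 0.88)]
scene weight []
scene screwdriver_grip [([0.374, -0.005, 0.019], 0.81)]
top plunger_top [([0.483, -0.15, 0.153], 0.57)]
top pin_tip []
top pump [([0.486, -0.159, 0.075], 0.82)]
top beaker []
top weight [([0.363, -0.228, 0.033], 0.77)]
top screwdriver_grip [([0.359, -0.006, 0.02], 0.56)]
```

View pics/scene.png

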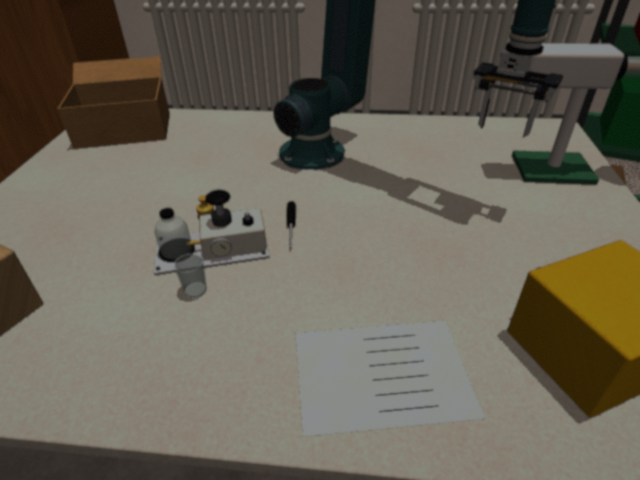

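View pics/top.png

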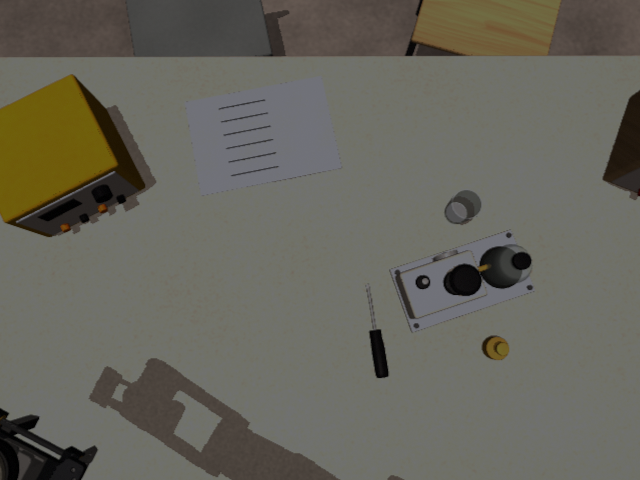

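The scene view shows the pump at about (230,235), the beaker at (190,275) and the screwdriver at (291,225). In the top view the plunger cap is at (463,279), the pin at (424,282), the flask at (505,267), the weight at (496,347) and the beaker at (462,207). Next I'll refine the cap position from depth.

```bash
cat > h.py <<'E'
from rig import *
import numpy as np
def cloud(name):
    d=snapshot(name); K=d["intrinsics"]; z=d["z_map"]; v,u=np.mgrid[:480,:640]
    P=np.stack([(u-K[0,2])/K[0,0]*z,(v-K[1,2])/K[1,1]*z,z,np.ones_like(z)],-1)@np.array(d["extrinsics"]).T
    return d["image"],P[...,:3],z>0
E
python3 - <<'E'
from h import *
im,P,ok=cloud("top"); 
near=ok&(np.hypot(P[...,0]-.485,P[...,1]+.148)<.045)
m=near&(P[...,2]>.143)&(P[...,2]<.158); q=P[m]
print("cap",m.sum(),q.mean(0),q.min(0),q.max(0))
m=ok&(P[...,2]>.066)&(P[...,2]<.083)&(np.hypot(P[...,0]-.485,P[...,1]+.12)<.12)&(im.min(-1)>90)
q=P[m][:,:2]; import cv2; print("housing",m.sum(),cv2.minAreaRect((q*1000).astype(np.float32)))
m=ok&(P[...,2]>.087)&(P[...,2]<.142)&(np.hypot(P[...,0]-.485,P[...,1]+.09)<.05)&(P[...,1]>-.113)
print("pin",m.sum(),np.median(P[m],0),P[m].max(0))
E
```

```text
cap 813 [ 0.48225233 -0.14576188  0.14961313] [ 0.45546709 -0.17319289  0.14301124] [ 0.50898894 -0.11948919  0.15467474]
housing 2349 ((486.1446838378906, -126.98187255859375), (96.28341674804688, 144.44772338867188), 18.141382217407227)
pin 152 [ 0.48317879 -0.08411512  0.09126236] [ 0.49568207 -0.07378884  0.10887602]
```

```bash
python3 -m handwheel '[[[0,0,0,0],[0,0,0,0]]]' 1 10
```

```text
time_s: 0.92
ee_pos: [0.2396, 0.4951, 0.4048]
ee_rot: [1.532, 1.571, 1.081]
contact_force: [0.3, 1.4, 0.1]
grip_width: 0.894
```

```bash
for i in 1 2 3; do python3 -m handwheel '[[[14,-37,0,0],[28,-75,0,0],[42,-112,0,0],[56,-150,0,0],[71,-187,0,0]]]' 1 10; done
```

```text
time_s: 1.33
ee_pos: [0.3106, 0.3064, 0.4048]
ee_rot: [0.851, 1.57, 0.402]
contact_force: [0.5, 0.1, 0.7]
grip_width: 0.537
time_s: 1.75
ee_pos: [0.3815, 0.1191, 0.4052]
ee_rot: [0.667, 1.569, 0.217]
contact_force: [0.4, 0.4, 0.1]
grip_width: 0.184
time_s: 2.17
ee_pos: [0.4526, -0.0681, 0.4051]
ee_rot: [0.373, 1.57, -0.078]
contact_force: [-0.2, -0.2, 0.7]
grip_width: 0.011
```

```bash
python3 -m handwheel '[[[15,-39,0,0],[29,-78,0,0],[29,-78,-15,0],[29,-78,-30,0],[29,-78,-30,0]]]' 1 10
python3 - <<'E'
from rig import *
import cv2
s=sense(); print(s['ee_pos'],s['contact_force'])
d=snapshot("scene"); cv2.imwrite("pics/s2.png",cv2.resize(d["image"][150:310,130:330,::-1],(800,640))[:600])
E
```

```text
time_s: 2.58
ee_pos: [0.4812, -0.1448, 0.3712]
ee_rot: [-3.126, 1.564, 2.705]
contact_force: [-0.8, 0.1, -0.2]
grip_width: 0.006
[ 0.48121487 -0.14477719  0.37122392] [-0.7531747   0.10459185 -0.24062153]
```

View pics/s2.png

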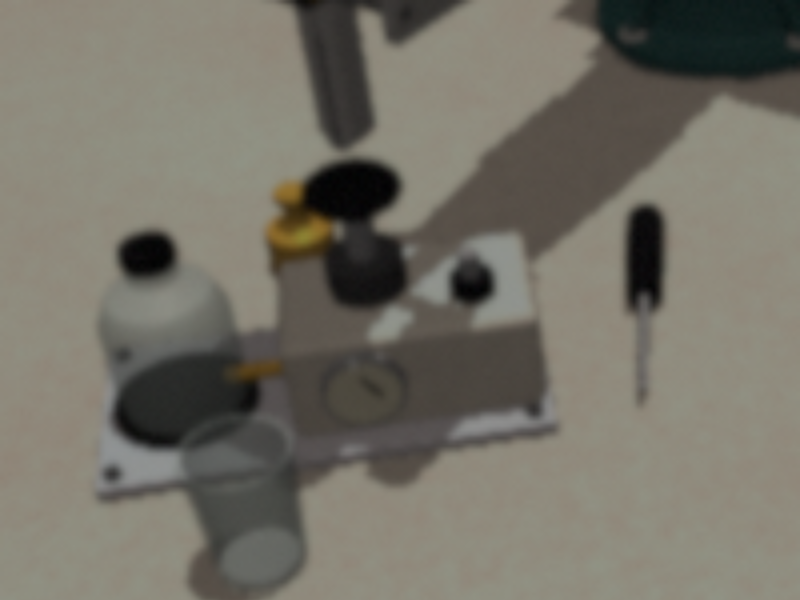

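The closed fingertips (345,145 in the crop) are right above the cap (350,190), and the pin (470,275) is clear of them. First trial stroke next.

```bash
python3 -m handwheel '[[[0,0,-15,0],[0,0,-28,0],[0,0,-36,0],[0,0,-42,0],[0,0,-42,0]]]'
python3 -m handwheel '[[[0,0,0,0],[0,0,0,0]]]'
```

```text
time_s: 3.05
ee_pos: [0.4819, -0.1435, 0.3358]
ee_rot: [-0.022, 1.566, -0.472]
contact_force: [-2.2, -0.4, 8.9]
grip_width: 0.003
time_s: 3.22
ee_pos: [0.4819, -0.1435, 0.3363]
ee_rot: [-0.034, 1.566, -0.483]
contact_force: [-1.9, 1.3, 7.0]
grip_width: 0.003
```

```bash
python3 -m handwheel '[[[0,0,-3,0],[0,0,-4,0],[0,0,-4,0],[0,0,-4,0]]]'
```

```text
time_s: 3.55
ee_pos: [0.4818, -0.1435, 0.3334]
ee_rot: [-0.041, 1.565, -0.491]
contact_force: [-3.0, 0.9, 11.8]
grip_width: 0.005
```

```bash
python3 -m handwheel '[[[0,0,-2,0],[0,0,-2,0],[0,0,-2,0]]]'
```

```text
time_s: 3.8
ee_pos: [0.4817, -0.1434, 0.3333]
ee_rot: [-0.035, 1.564, -0.485]
contact_force: [-6.0, 2.3, 17.4]
grip_width: 0.004
```

At the stop: force is 17 N and height no longer changes. I'll release and look.

```bash
python3 -m handwheel '[[[0,0,15,0],[0,0,32,0],[0,0,32,0],[0,0,32,0],[0,0,32,0]]]'; python3 -m handwheel '[[[0,0,0,0],[0,0,0,0],[0,0,0,0],[0,0,0,0]]]'
python3 - <<'E'
from rig import *
import cv2
d=snapshot("scene"); cv2.imwrite("pics/s3.png",cv2.resize(d["image"][150:310,130:330,::-1],(800,640))[:600])
E
```

```text
time_s: 4.22
ee_pos: [0.4815, -0.1436, 0.3584]
ee_rot: [2.615, 1.571, 2.164]
contact_force: [0.3, 0.3, 0.7]
grip_width: 0.006
time_s: 4.55
ee_pos: [0.4816, -0.1439, 0.358]
ee_rot: [3.12, 1.569, 2.669]
contact_force: [-0.3, -0.7, -0.2]
grip_width: 0.005
```

View pics/s3.png

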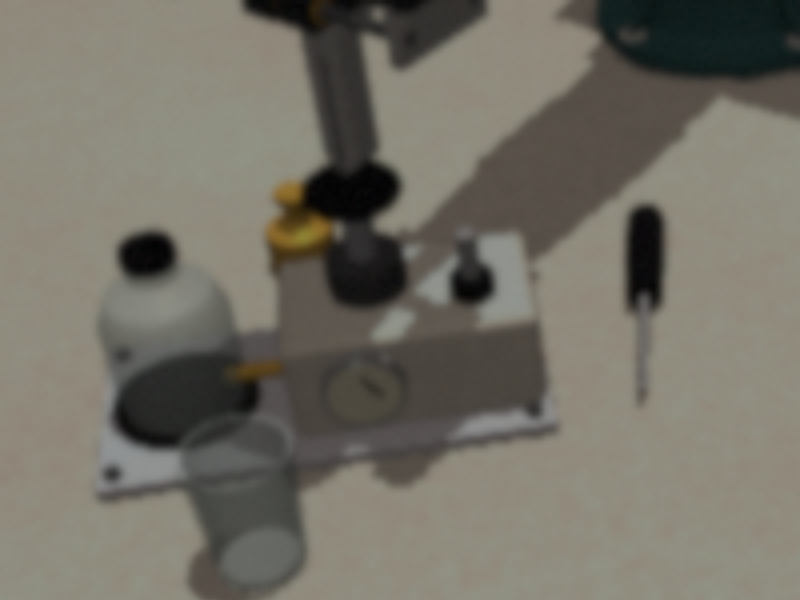

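The pin tip has risen from about row 258 to 232, and the plunger is back up. Two more strokes, then another look.

```bash
for i in 1 2; do python3 -m handwheel '[[[0,0,-12,0],[0,0,-24,0],[0,0,-30,0],[0,0,-32,0],[0,0,-32,0]]]'; python3 -m handwheel '[[[0,0,0,0],[0,0,0,0]]]'; python3 -m handwheel '[[[0,0,15,0],[0,0,32,0],[0,0,32,0],[0,0,32,0],[0,0,32,0]]]'; python3 -m handwheel '[[[0,0,0,0],[0,0,0,0],[0,0,0,0],[0,0,0,0]]]'; done | grep -E "time|pos|force"
python3 - <<'E'
from rig import *
import cv2
d=snapshot("scene"); cv2.imwrite("pics/s4.png",cv2.resize(d["image"][150:310,130:330,::-1],(800,640))[:600])
E
```

```text
time_s: 5.02
ee_pos: [0.4819, -0.144, 0.3333]
contact_force: [-6.4, 2.6, 25.9]
time_s: 5.18
ee_pos: [0.4819, -0.144, 0.3332]
contact_force: [-6.0, 3.2, 24.7]
time_s: 5.6
ee_pos: [0.4814, -0.1439, 0.357]
contact_force: [0.2, 0.7, -0.3]
time_s: 5.93
ee_pos: [0.4816, -0.1439, 0.3579]
contact_force: [-0.2, -0.5, -0.1]
time_s: 6.35
ee_pos: [0.4819, -0.144, 0.3333]
contact_force: [-6.7, 2.9, 24.9]
time_s: 6.52
ee_pos: [0.4818, -0.144, 0.3332]
contact_force: [-6.2, 2.7, 24.2]
time_s: 6.93
ee_pos: [0.4814, -0.1439, 0.357]
contact_force: [-0.8, 0.5, -0.2]
time_s: 7.27
ee_pos: [0.4816, -0.1439, 0.3579]
contact_force: [0.5, 0.3, -0.3]
```

View pics/s4.png

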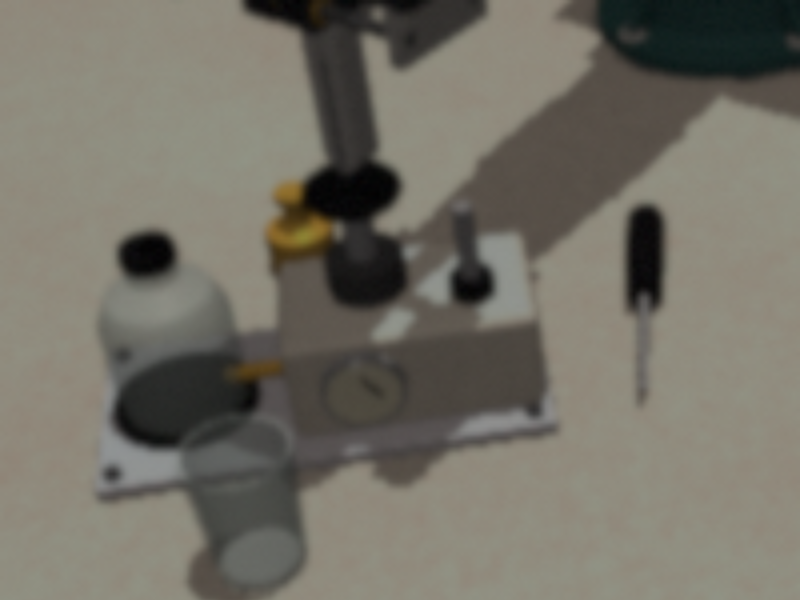

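The tip has risen to row 202, still on its way up. I'll do three more strokes, since extra ones do no harm, then retreat upward and check.

```bash
for i in 1 2 3; do python3 -m handwheel '[[[0,0,-12,0],[0,0,-24,0],[0,0,-30,0],[0,0,-32,0],[0,0,-32,0]]]'; python3 -m handwheel '[[[0,0,0,0],[0,0,0,0]]]'; python3 -m handwheel '[[[0,0,15,0],[0,0,32,0],[0,0,32,0],[0,0,32,0],[0,0,32,0]]]'; python3 -m handwheel '[[[0,0,0,0],[0,0,0,0],[0,0,0,0],[0,0,0,0]]]'; done | grep -E "time|pos|force"
python3 -m handwheel '[[[0,0,20,0],[0,0,50,0],[0,0,80,0],[0,0,100,0],[0,0,100,0]]]'
python3 -m handwheel '[[[-15,35,0,0],[-30,70,0,0],[-45,105,0,0],[-60,140,0,0],[-60,140,0,0]]]'
python3 - <<'E'
from h import *
import cv2
im,P,ok=cloud("top")
m=ok&(P[...,2]>.095)&(P[...,2]<.16)&(np.hypot(P[...,0]-.483,P[...,1]+.084)<.02)
print("pin",m.sum(),np.sort(P[m][:,2])[-12:])
for c,t in (("top","pin_tip"),("top","plunger_top")): print(t,search_frame(c,t)[:1])
d=snapshot("scene"); 
for t in("pin_tip","plunger_top","beaker","screwdriver_grip"): print(t,search_frame("scene",t)[:1])
cv2.imwrite("pics/s5.png",cv2.resize(d["image"][150:310,130:330,::-1],(800,640))[:600])
E
```

```text
time_s: 7.73
ee_pos: [0.4819, -0.144, 0.3332]
contact_force: [-6.8, 3.0, 25.0]
time_s: 7.9
ee_pos: [0.4819, -0.144, 0.3332]
contact_force: [-6.5, 1.9, 25.1]
time_s: 8.32
ee_pos: [0.4814, -0.1439, 0.357]
contact_force: [-0.6, 0.1, -0.6]
time_s: 8.65
ee_pos: [0.4816, -0.1439, 0.3579]
contact_force: [0.7, -0.1, 0.4]
time_s: 9.07
ee_pos: [0.4819, -0.144, 0.3332]
contact_force: [-6.4, 2.6, 24.6]
time_s: 9.23
ee_pos: [0.4818, -0.144, 0.3333]
contact_force: [-5.8, 2.8, 25.2]
time_s: 9.65
ee_pos: [0.4814, -0.1438, 0.3569]
contact_force: [0.1, -0.0, 0.2]
time_s: 9.98
ee_pos: [0.4816, -0.1439, 0.3579]
contact_force: [-0.2, -0.1, -0.0]
time_s: 10.4
ee_pos: [0.4819, -0.144, 0.3332]
contact_force: [-7.0, 2.6, 24.7]
time_s: 10.57
ee_pos: [0.4818, -0.144, 0.3332]
contact_force: [-7.0, 2.4, 25.6]
time_s: 10.98
ee_pos: [0.4814, -0.1439, 0.3569]
contact_force: [0.1, -0.6, -0.9]
time_s: 11.32
ee_pos: [0.4816, -0.1439, 0.3579]
contact_force: [0.7, -0.4, 0.6]
time_s: 11.73
ee_pos: [0.4818, -0.144, 0.4642]
ee_rot: [0.057, 1.561, -0.393]
contact_force: [-0.7, 0.3, 0.9]
grip_width: 0.007
time_s: 12.15
ee_pos: [0.4194, 0.0002, 0.4581]
ee_rot: [2.348, 1.568, 1.904]
contact_force: [-0.3, -0.5, 0.1]
grip_width: 0.003
pin 0 []
pin_tip []
plunger_top []
pin_tip []
plunger_top [{'xyz': [0.4874, -0.1401, 0.1482], 'confidence': 0.72}]
beaker [{'xyz': [0.6435, -0.1752, 0.0587], 'confidence': 0.83}]
screwdriver_grip [{'xyz': [0.3767, -0.0072, 0.0194], 'confidence': 0.61}]
```

View pics/s5.png

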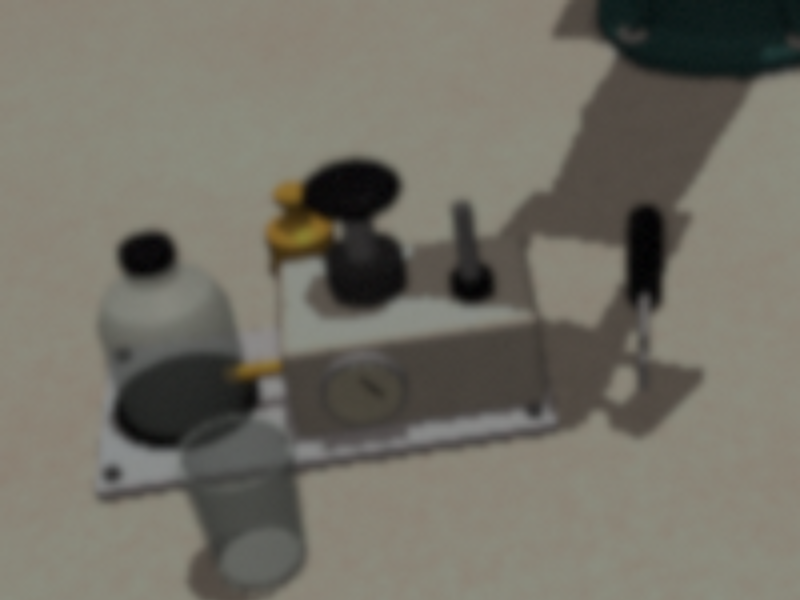

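The tip is still at row 202, the same as after stroke 3, so it is either at its limit or stalled. I'll project heights into the scene camera, and move the arm out of the top camera's view to check by depth.

```bash
python3 -m handwheel '[[[-5,40,0,0],[-10,80,0,0],[-15,120,0,0],[-20,160,0,0],[-20,190,0,0]]]'
python3 -m handwheel '[[[-5,40,0,0],[-10,80,0,0],[-10,80,0,0]]]'
python3 - <<'E'
from h import *
import cv2
d=snapshot("scene"); K=np.array(d["intrinsics"]); T=np.linalg.inv(d["extrinsics"])
for z in (.09,.092,.128,.134,.137): 
    p=T@[.4831,-.0846,z,1]; u=K@p[:3]/p[2]; print(z,u[:2],"crop",(u[0]-130)*4,(u[1]-150)*4)
im,P,ok=cloud("top")
m=ok&(P[...,2]>.095)&(P[...,2]<.16)&(np.hypot(P[...,0]-.483,P[...,1]+.084)<.02)
print("pin",m.sum(),np.sort(P[m][:,2])[-16:].round(4))
m=ok&(np.hypot(P[...,0]-.4822,P[...,1]+.1458)<.018)&(P[...,2]>.12); print("cap",np.median(P[m][:,2]))
for t in ("weight","screwdriver_grip","pin_tip"): print(t,search_frame("top",t)[:1])
a=cv2.resize(d["image"][190:230,220:270,::-1],(500,400),interpolation=cv2.INTER_CUBIC)
b=cv2.resize(im[260:300,400:430,::-1],(300,400),interpolation=cv2.INTER_CUBIC)
cv2.imwrite("pics/s6.png",np.hstack([a,b]))
E
```

```text
time_s: 12.97
ee_pos: [0.4012, 0.1878, 0.4587]
ee_rot: [2.074, 1.57, 1.623]
contact_force: [0.4, -0.2, -0.1]
grip_width: 0.005
time_s: 13.22
ee_pos: [0.391, 0.2707, 0.4577]
ee_rot: [2.737, 1.567, 2.293]
contact_force: [0.3, -0.1, 1.0]
grip_width: 0.005
0.09 [248.20958987 218.53635413] crop 472.8383594946788 274.1454165145308
0.092 [248.10827637 217.82213702] crop 472.4331054781692 271.28854806553613
0.128 [246.24140155 204.66146356] crop 464.9656061891387 218.64585424238464
0.134 [245.92207258 202.41033016] crop 463.68829031864743 209.64132063841112
0.137 [245.76150658 201.27840813] crop 463.046026302571 205.11363250034856
pin 74 [0.1373 0.1373 0.1373 0.1374 0.1377 0.1379 0.138  0.1384 0.1385 0.1388
 0.1388 0.139  0.1394 0.1402 0.1407 0.1409]
cap 0.15074229696455205
weight [{'xyz': [0.3643, -0.2264, 0.0337], 'confidence': 0.62}]
screwdriver_grip [{'xyz': [0.362, -0.0081, 0.02], 'confidence': 0.96}]
pin_tip []
```

View pics/s6.png

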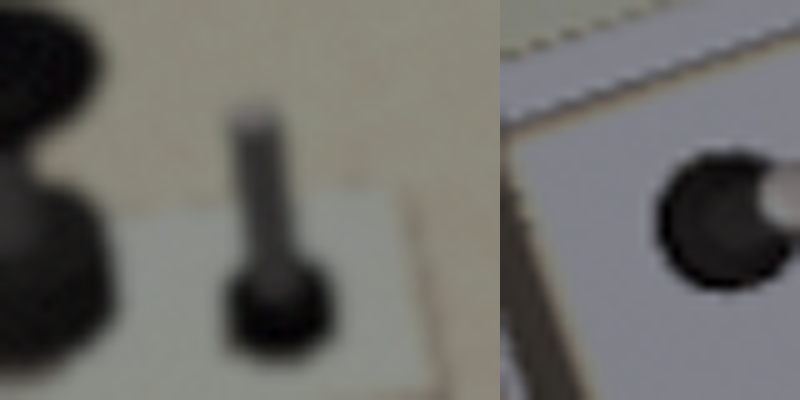

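In the zoomed crop the pin stands tall, its tip at about (257,105). Depth puts the tip at about 137 mm or slightly more, so fully out. The projection agrees, and the plunger cap reads 150.7 mm, at rest.

```bash
python3 -c "
from rig import *
print(sense()['contact_force'],finish_job())"
```

```text
the job is handed in; nothing more can be done
[ 0.48736034  0.19920512 -0.34279703] None
```

I brought the pump up to pressure and handed the job in at about 13 s of the 45 s allowed. I pressed the plunger through six full strokes with the closed fingertips, down to its stop at about 25 N (17 N on the first stroke). It came fully back up each time, and I then moved the hand well away.

**Last checks:**
- **Pin:** the tip is at about 137 to 140 mm by depth from the top camera, so fully out. The scene-camera projection agrees, and the tip did not rise further after the third stroke.
- **Plunger:** the cap top is at about 151 mm, which is its rest height.
- **Bystanders:** the beaker, weight and screwdriver are all within about 4 mm of their first readings, which is within the network's error.
- **Contact:** the force reading is near zero with the hand clear.

**Disagreement:** the trained network never found the pin tip, so its height rests on depth and projection only.

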